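# Set the injection pump to its timing mark

### The job

The injection pump with the orange-handled ratchet lever has to be set to its timing mark before it is fitted. Swing the lever back and forth so that the toothed wheel turns notch by notch until the yellow mark on the wheel points at the pump's red pointer, then let go. Turn the wheel with the lever only, and leave the spray can and the grease tin where they stand.

Things in the scene. Friction and masses are not known exactly. Their poses are not given: they have to be found in the camera images.
- wheel: Flat steel wheel, 104 mm across 18 saw teeth (20 degrees a notch), 14 mm thick, on the pump's vertical shaft. Origin: on the shaft, wheel's underside, 88 mm above the bench. Its x axis runs along the yellow mark (stripe 24 x 9 mm on the top face, 22 to 46 mm from the shaft). Turns only clockwise seen from above, stays where left; at the start the mark is 95 to 160 degrees short of the pointer.
- handle (a point): Centre of the lever's upright orange handle: vertical cylinder 24 mm in diameter, 60 mm tall, from 121 to 181 mm above the bench, axis 150 mm from the shaft. It stands on the outer end of the lever's blue flat bar (20 mm wide, top 121 mm above the bench), which runs level above the wheel to the shaft.
- lever (a joint): Lever's swing about the shaft, rad: 0 (start stop, 55.6 degrees clockwise from the pointer seen from above, about the shaft) to 1.2 (end stop, 124.4 degrees clockwise). Clockwise (growing), it turns the wheel along, with about 4 N at the handle, after up to 20 degrees idle until its pawl catches a tooth; counter-clockwise it clicks back and the wheel stands still. Stays where left.
- pointer (a point): Tip of the red pointer, fixed on the silver pump (foot 170 x 150 mm) beside the wheel, 56 mm from the shaft, 108 mm above the bench (6 mm above the wheel's top). The wheel is set when the yellow mark lies on the line from the shaft to this tip. The grey pump nearby, without a lever, is already set and is fixed.
- spray_can: loose spray can, 56 mm in diameter, 150 mm tall, upright; origin at the centre of its base. Not to be moved.
- grease_tin: loose green grease tin with a yellow lid, 88 mm in diameter, 85 mm tall, upright; origin at the centre of its base. Not to be moved.

How it is judged:
At the end, for the whole second after the job is handed in: The yellow mark on the wheel points at the red pointer to within 12 degrees either way, and the wheel is at rest (y of pointer in the frame of wheel between -0.012 and 0.012 m and x of pointer in the frame of wheel above 0 m and angular speed of wheel below 0.1 rad/s); the robot touches nothing.
It fails at once if the robot turns or touches the toothed wheel directly instead of using the lever (contact force between wheel and the fingers above 1 N or contact force between wheel and the arm above 1 N).
It fails at once if the spray can or the grease tin is moved by more than 20 mm (distance of any of spray_can, grease_tin from where it was at the start of the episode above 0.02 m).
It also fails if it takes over 54 s, if anything falls off the work surface, if the arm or the gripper's body presses on something with over 40 N, if the wrist force passes 120 N, or if a joint passes its speed limit or range.

### The arm

A 6-joint arm with a two-finger parallel gripper is mounted at the origin on the work surface. World frame = base frame: x ahead of the robot, y to its left, z up, the work surface at z = 0. Lengths are in m, angles in rad, forces in N, time in s.
With the tool pointing down it reaches from about 0.35 to 0.725 m from the base axis. Payload 6 kg.
Tool frame: the origin (TCP) lies on the front face of the gripper's body, between the roots of the fingers; the fingertips stand 73 mm ahead of it and the grasp point (between the pads) lies 54 mm ahead of it; x points along the fingers, y is the direction in which the jaws open and shut, and the axes are right-handed (so a half turn about x gives the same grasp; the last joint's range is limited). The gripper opens to 85 mm and grips with 20 to 120 N. Pads are 22 mm wide; open, the fingers measure 114 mm over their backs; the gripper's body (76 mm by 85 mm) begins 54 mm behind the grasp point. The pads swing forward as they close: fully open they stand 13 mm farther back than shut.
Start: joints at [1.524, 0.04, 0.085, 0, -1.615, -0.334], TCP at [0.223, 0.557, 0.304] pointing down, gripper open.
Joint ranges: [-2.56, 2.56], [-1.29, 2.01], [-1.08, 1.49], [-3.29, 1.98], [-2.81, -0.18], [-2.99, 2.99]. Speed limits (rad/s): [2.57, 2.57, 3.01, 3.14, 3.14, 3.14].

### API

Orientations are given as a rotation vector (axis times angle).
In Python, from workcell import ctrl, vision, finish_job gives the robot as it stands. The module is installed in compiled form; this text tells all that it offers.
- The arm moves only by the shell command python3 -m creep 'ROWS' [OPENING] [FORCE]. ROWS is JSON, a list of rows, each a list of 4 numbers: the shift along the tool's x, y, z in cm, then the turn about the tool's x in rad. In form: [[tx, ty, tz, turn], ...]. A call has exactly 8 rows; each row is the pose to reach, as a shift and turn from the pose commanded when the call began, along the tool's axes at that moment; what a row does not reach only later rows make up. A row lasts 1/8 s, in which the tool goes at most 62.5 mm and 10.7 degrees, less where a joint would pass 70% of its speed; a pose out of reach is approached as far as the arm can. A call with a gripper value outside its range is refused whole. OPENING is the closure, from -1 (fully open) to 1 (shut), so that 0 is half open, set as the call begins (- or left out, the last holds). The fingers move at their own pace and stop on an object; FORCE is the grip in N (left out, the last holds). Time passes only in rows, so rows that repeat a pose let the fingers close, or fill a call up. It gives the time, the measured TCP pose, the force and the opening at its end, in the units of the state.
- ctrl.read_state(): the state, without advancing time (a new reading comes with each control period).
- vision.grab_frame(name): name is "side" or "top"; returns a dict with "img" (420x560x3 uint8, red, green, blue), "range_z" (420x560 float32, m along the optical axis (not along the pixel's ray), 0 where there is no reading), "K" (3x3 intrinsics, pixels), "k1" (the pictures are not rectified: a ray, as slopes to the right and down, at radius r is drawn at 1 + k1 r^2 times it, then the intrinsics apply), "R" (3x3) and "t" (3): a world point X has camera coordinates R X + t. Camera axes: x right, y down, z forward; pixel columns grow to the right and rows downward; lengths in m; the calibration is good to about 2 mm. A picture is of the moment at which its call begins.
- finish_job(): hands the job in, once; it reports no verdict.
The state is a dict: "t": time; "joints": joint angles; "dq": joint speeds; "joint_torque": joint torques, N m; "eef_pos": TCP position; "tool_rot": TCP orientation; "wrist_force": force on the tool from outside, world axes, zero at the start; "ft_torque": the same for the moment, N m; "width": opening from 0.0 (shut) to 1.0 (fully open).
Only numpy, scipy, OpenCV 4.12 (cv2) and the standard library are available. Lean on these libraries where they do the work, as an engineer would, in place of code of your own. Each camera call takes 0.05 s, during which the arm holds its last target.

## Working session

There is one attempt and no reset: what is moved stays moved. The work goes in short steps, Python scripts to look and compute and a shell command to move; the robot and the scene stay as the last step left them, time stands still between calls to the robot, and variables do not carry over. Pictures are saved under pics/ and viewed, and the job is handed in when it is done.

```bash
mkdir -p pics; ls; cat > h.py <<'E'
import numpy as np, cv2, pickle
from scipy.spatial.transform import Rotation as Ro
from workcell import ctrl, vision, finish_job
def grab(n,tag):
    f=vision.grab_frame(n); pickle.dump(f,open(f'pics/{tag}.pkl','wb'))
    cv2.imwrite(f'pics/{tag}.png',f['img'][:,:,::-1]); return f
def crop(f,tag,x0,y0,w,h,s):
    cv2.imwrite(f'pics/{tag}.png',cv2.resize(f['img'][y0:y0+h,x0:x0+w,::-1],None,fx=s,fy=s,interpolation=cv2.INTER_CUBIC))
def ray(f,u,v):
    K=f['K'];k=f['k1']; d=np.array([(u-K[0,2])/K[0,0],(v-K[1,2])/K[1,1]]); s=d.copy()
    for _ in range(30): s=d/(1+k*(s@s))
    return f['R'].T@np.array([s[0],s[1],1]), -f['R'].T@f['t']
def atz(f,u,v,z):
    r,c=ray(f,u,v); return c+r*(z-c[2])/r[2]
def atd(f,u,v):
    r,c=ray(f,u,v); return c+r*f['range_z'][int(round(v)),int(round(u))]
def st():
    s=ctrl.read_state(); return s
def load(tag): return pickle.load(open(f'pics/{tag}.pkl','rb'))
E
python3 - <<'E'
from h import *
for n in('top','side'):
    f=grab(n,n+'0'); print(f['K'],f['k1'],-f['R'].T@f['t'],f['R'])
s=st();print(s); print(Ro.from_rotvec(s['tool_rot']).as_matrix())
E
```

```text
pics
[[440.14639956   0.         275.99598363]
 [  0.         440.14639956 214.11914928]
 [  0.           0.           1.        ]] -0.05207245773676113 [ 0.43393283 -0.09648658  0.96855841] [[ 0.00849194 -0.99982366  0.01674892]
 [-0.9894008  -0.01082918 -0.14480602]
 [ 0.14496186 -0.01534171 -0.9893183 ]]
[[497.7001148    0.         274.24606329]
 [  0.         497.7001148  211.00758719]
 [  0.           0.           1.        ]] -0.17118335354652076 [ 0.27299449 -1.1029353   0.70369803] [[ 0.95221072 -0.30469636 -0.02132771]
 [-0.17028388 -0.47159413 -0.86521811]
 [ 0.25357079  0.82750172 -0.50094186]]
{'t': 0.1, 'joints': array([ 1.52369280e+00,  4.07685096e-02,  8.39534696e-02, -3.92664442e-04,
       -1.61549073e+00, -3.33687618e-01]), 'dq': array([-0.00135781, -0.00206329,  0.00373482,  0.00165159,  0.00110124,
       -0.00121585]), 'joint_torque': array([-5.08377489e-03, -3.69346511e+01,  3.48283231e+01,  6.95181146e+00,
       -4.59011309e-03,  4.11775744e-06]), 'eef_pos': array([0.22286178, 0.55689816, 0.30299575]), 'tool_rot': array([-2.01347471,  0.38966254,  2.01382889]), 'wrist_force': array([ 0.97301314,  0.44332277, -0.3349331 ]), 'ft_torque': array([ 0.03828301,  0.04465351, -0.0014416 ]), 'width': 0.9998454727076908}
[[-4.62911366e-04 -3.71638688e-01 -9.28377333e-01]
 [-1.48930579e-03 -9.28376146e-01  3.71638955e-01]
 [-9.99998784e-01  1.55467364e-03 -1.23727781e-04]]
```

View pics/top0.png

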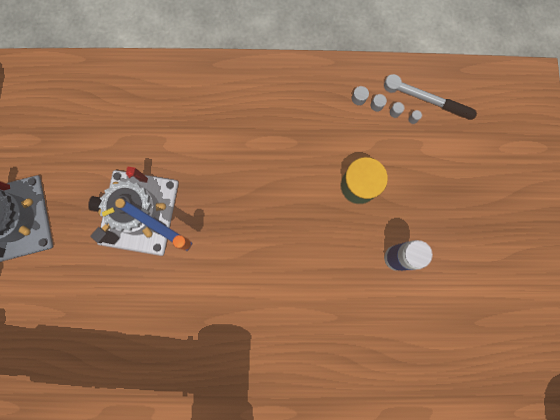

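View pics/side0.png

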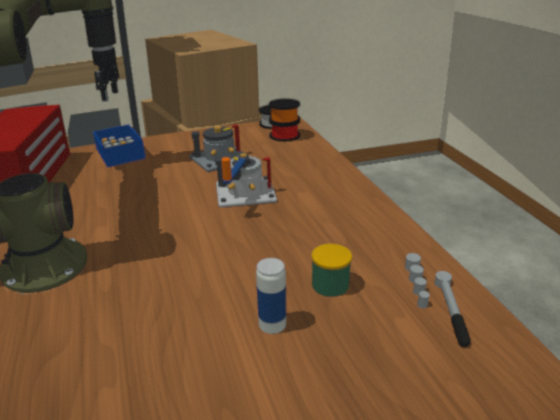

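```bash
python3 - <<'E'
from h import *
f=load('top0'); crop(f,'c1',70,150,130,120,6)
f=load('side0'); crop(f,'c2',180,110,110,110,5)
E
```

```text
(no output)
```

View pics/c1.png

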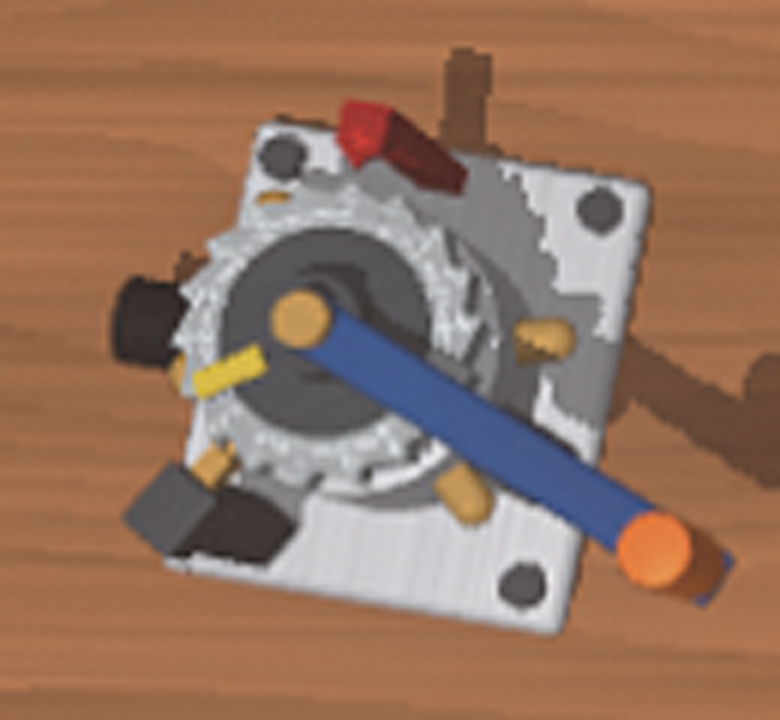

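View pics/c2.png

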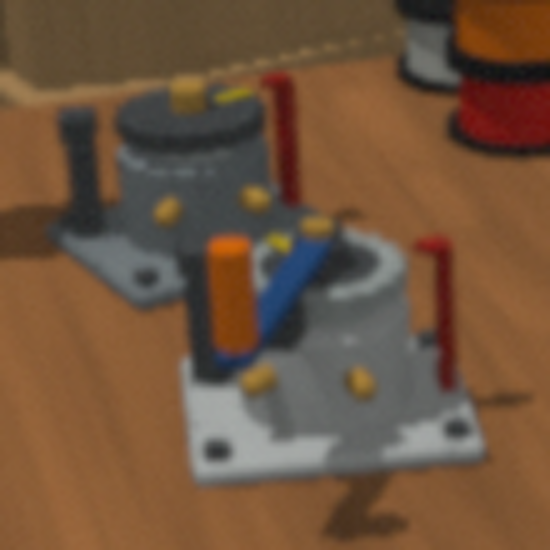

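```bash
python3 - <<'E'
from h import *
f=load('top0')
P=lambda x,y,z:atz(f,70+x/6-.4,150+y/6-.4,z)
h=P(655,550,.181); print('handle',h, atd(f,179,241.5))
for z in(.121,.13,.14): 
    s=P(300,320,z);print('shaft',z,s,np.linalg.norm((h-s)[:2]))
print('shaft depth',atd(f,120,203))
for c in((357,165),(360,125),(345,140)):
    print('ptr',P(*c,.108), atd(f,70+c[0]/6,150+c[1]/6))
for c in((195,385),(265,358),(229,372)): print('mark',P(*c,.102))
# foot corners
for c in((262,122),(652,185),(558,635),(165,565)): print('foot',atd(f,70+c[0]/6,150+c[1]/6), P(*c,.01))
E
```

```text
handle [0.49829638 0.0650061  0.181     ] [0.49783177 0.06444326 0.18162638]
shaft 0.121 [0.57687695 0.19634132 0.121     ] 0.15304850207825946
shaft 0.13 [0.57535906 0.19323185 0.13      ] 0.14960113701449468
shaft 0.14 [0.57367252 0.1897769  0.14      ] 0.14577144270541953
shaft depth [0.57504464 0.19205216 0.13113819]
ptr [0.63171222 0.18493174 0.108     ] [0.65164355 0.21362392 0.01737185]
ptr [0.64541512 0.18474472 0.108     ] [0.64395204 0.1830265  0.11064253]
ptr [0.640226   0.18948146 0.108     ] [0.63895609 0.18799247 0.10990644]
mark [0.55782271 0.23675935 0.102     ]
mark [0.56714836 0.21385806 0.102     ]
mark [0.56231188 0.22563451 0.102     ]
foot [0.66931923 0.25254839 0.01037043] [0.67032075 0.2536466  0.01      ]
foot [0.64886596 0.10769388 0.0008394 ] [0.6477315  0.10669056 0.01      ]
foot [ 0.48077471  0.13593891 -0.00172708] [0.48106415 0.13403766 0.01      ]
foot [0.50378431 0.27790424 0.01016905] [0.50465955 0.27890989 0.01      ]
```

```bash
python3 -m creep '[[0,3.7,-4.6,0],[0,7.4,-9.2,0],[0,11.1,-13.8,0],[0,14.8,-18.4,0],[0,18.5,-23,0],[0,22.2,-27.6,0],[0,25.9,-32.2,0],[0,29.6,-36.8,0]]' -1 20; python3 -c "
from h import *
print(st()['joints'])"
```

```text
t: 1.1
eef_pos: [0.455, 0.1437, 0.3038]
tool_rot: [-2.013, 0.387, 2.013]
wrist_force: [0.7, 1.0, -0.8]
width: 1.0
[ 7.30109792e-01 -2.91886191e-01 -2.17206212e-01 -1.98735928e-04
 -1.64526999e+00  4.60253436e-01]
```

```bash
python3 -m creep '[[0,1.5,-1.8,0.18],[0,2.9,-3.5,0.36],[0,4.4,-5.3,0.54],[0,5.8,-7.05,0.72],[0,5.8,-7.05,0.9],[0,5.8,-7.05,1.08],[0,5.8,-7.05,1.26],[0,5.8,-7.05,1.44]]'; python3 - <<'E'
from h import *
s=st();print(s['joints'],s['eef_pos']); print(Ro.from_rotvec(s['tool_rot']).as_matrix())
f=grab('top','top1'); crop(f,'c3',70,150,130,120,6)
E
```

```text
t: 2.1
eef_pos: [0.4984, 0.0654, 0.3035]
tool_rot: [-1.018, 1.32, 1.019]
wrist_force: [0.0, 0.0, -0.4]
width: 0.997
[ 5.31948147e-01 -2.20593290e-01 -1.59645901e-01 -2.03842803e-04
 -1.63255272e+00 -7.87984341e-01] [0.49836494 0.06536522 0.30345525]
[[-8.00414493e-04 -9.67404280e-01  2.53235696e-01]
 [-2.34998599e-04  2.53235952e-01  9.67404516e-01]
 [-9.99999652e-01  7.14814561e-04 -4.30032377e-04]]
```

View pics/top1.png

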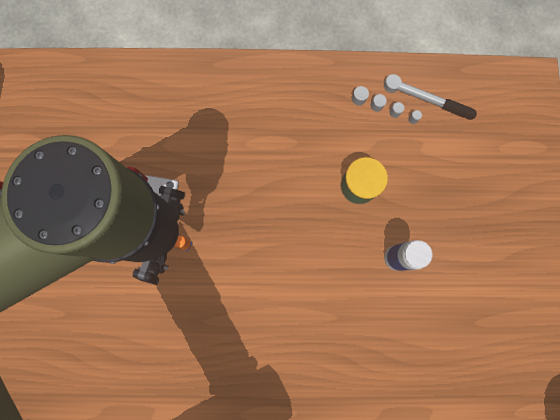

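```bash
python3 -m creep '[[1.5,0,0,0.15],[3,0,0,0.29],[4.5,0,0,0.29],[6,0,0,0.29],[7.5,0,0,0.29],[9.4,0,0,0.29],[9.4,0,0,0.29],[9.4,0,0,0.29]]'; python3 - <<'E'
from h import *
f=grab('side','side1'); crop(f,'c4',160,60,150,150,4)
E
```

```text
t: 3.15
eef_pos: [0.4987, 0.0654, 0.2104]
tool_rot: [-0.804, 1.417, 0.803]
wrist_force: [-0.4, -0.4, 0.5]
width: 1.004
```

View pics/c4.png

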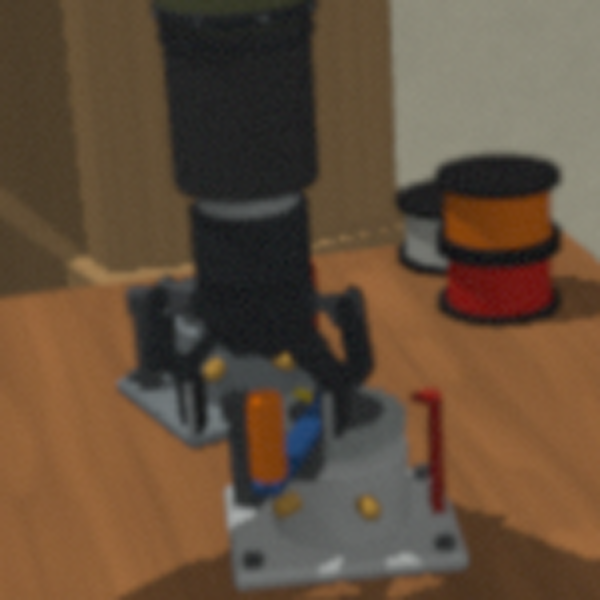

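```bash
python3 -m creep '[[0,0,0,0],[0,0,0,0],[0,0,0,0],[0,0,0,0],[0,0,0,0],[0,0,0,0],[0,0,0,0],[0,0,0,0]]' 1 25; python3 - <<'E'
from h import *
s=st();print(s['joints'],s['eef_pos']); R=Ro.from_rotvec(s['tool_rot']).as_matrix();print(R)
h=s['eef_pos'][:2]; c=np.array([.5752,.193]); d=h-c; print(np.hypot(*d),np.degrees(np.arctan2(d[1],d[0])), np.degrees(np.arctan2(R[1,1],R[0,1])))
f=grab('side','side2'); crop(f,'c5',160,60,150,150,4)
E
```

```text
t: 4.2
eef_pos: [0.4987, 0.0653, 0.2102]
tool_rot: [-0.803, 1.417, 0.802]
wrist_force: [1.3, -2.0, 3.3]
width: 0.275
[ 5.31902456e-01 -2.15020101e-01 -3.24618654e-01  5.35357968e-04
 -1.46082166e+00 -1.07207731e+00] [0.49866458 0.06528303 0.21018404]
[[ 5.94042760e-04 -8.57648741e-01  5.14235632e-01]
 [-2.67845312e-04  5.14235568e-01  8.57648943e-01]
 [-9.99999788e-01 -6.47215749e-04  7.57607217e-05]]
0.14889357237668077 -120.93248711374946 149.05361986703352
```

View pics/c5.png

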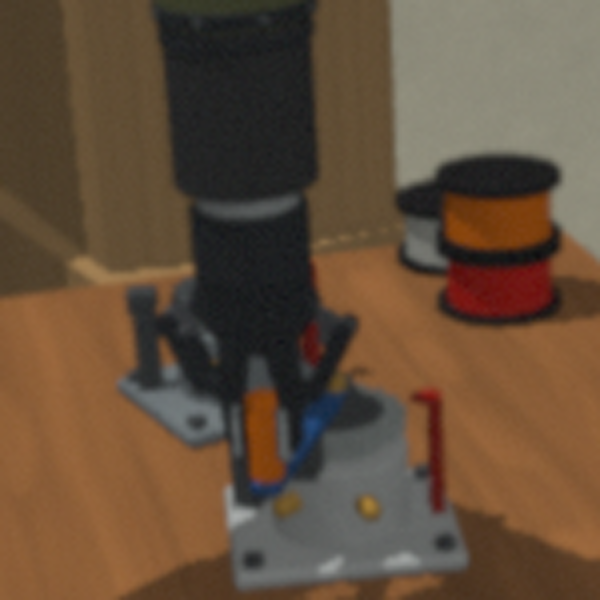

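```bash
cat >> h.py <<'E'
C=np.array([.5752,.1930])
def lev():
    s=st(); R=Ro.from_rotvec(s['tool_rot']).as_matrix(); d=s['eef_pos'][:2]-C
    print('r %.4f lever %.1f tooly %.1f'%(np.hypot(*d),np.degrees(np.arctan2(d[1],d[0])),np.degrees(np.arctan2(R[1,1],R[0,1]))),'F',s['wrist_force'].round(1),'w',s['width'],'j',s['joints'].round(2),'t',s['t'])
E
python3 -m creep '[[0,-1.72,0.1,-0.115],[0,-3.42,0.39,-0.23],[0,-5.07,0.88,-0.345],[0,-6.66,1.56,-0.46],[0,-8.16,2.41,-0.575],[0,-9.55,3.43,-0.69],[0,-10.81,4.6,-0.805],[0,-11.93,5.91,-0.92]]'; python3 - <<'E'
from h import *
lev()
f=grab('top','top2'); crop(f,'c6',70,150,130,120,6)
E
```

```text
t: 5.25
eef_pos: [0.6317, 0.0535, 0.2102]
tool_rot: [-1.486, 1.005, 1.485]
wrist_force: [-0.1, -4.1, 3.3]
width: 0.276
r 0.1505 lever -67.9 tooly -158.1 F [-0.1 -4.1  3.3] w 0.2760723747924292 j [ 0.4   0.14  0.02  0.   -1.45 -0.02] t 5.25
```

View pics/top2.png

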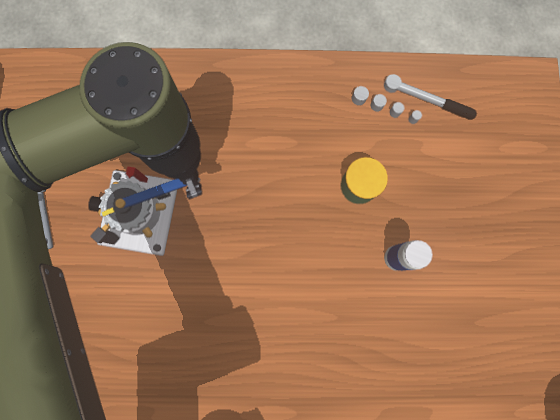

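```bash
python3 -m creep '[[0,1.94,0.13,0.13],[0,3.86,0.5,0.26],[0,5.7,1.13,0.39],[0,7.45,1.98,0.52],[0,9.08,3.06,0.65],[0,10.55,4.34,0.78],[0,11.84,5.79,0.91],[0,12.94,7.41,1.04]]'; python3 -c "
from h import *
lev()"
```

```text
t: 6.3
eef_pos: [0.4835, 0.0758, 0.2102]
tool_rot: [-0.707, 1.451, 0.707]
wrist_force: [6.7, 1.1, 0.0]
width: 0.275
r 0.1488 lever -128.0 tooly 141.9 F [6.7 1.1 0. ] w 0.27501747833900836 j [ 0.57 -0.25 -0.36  0.   -1.47 -1.23] t 6.3
```

Now back by the mirror path and look.

```bash
python3 -m creep '[[0,-1.94,0.13,-0.13],[0,-3.86,0.5,-0.26],[0,-5.7,1.13,-0.39],[0,-7.45,1.98,-0.52],[0,-9.08,3.06,-0.65],[0,-10.55,4.34,-0.78],[0,-11.84,5.79,-0.91],[0,-12.94,7.41,-1.04]]'; python3 - <<'E'
from h import *
lev()
f=grab('top','top3'); crop(f,'c7',70,150,130,120,6)
E
```

```text
t: 7.3
eef_pos: [0.6317, 0.0535, 0.2102]
tool_rot: [-1.487, 1.005, 1.486]
wrist_force: [-0.9, -3.8, 5.1]
width: 0.269
r 0.1505 lever -67.9 tooly -158.0 F [-0.9 -3.8  5.1] w 0.2693335222052447 j [ 0.4   0.14  0.02  0.   -1.45 -0.02] t 7.3
```

View pics/c7.png

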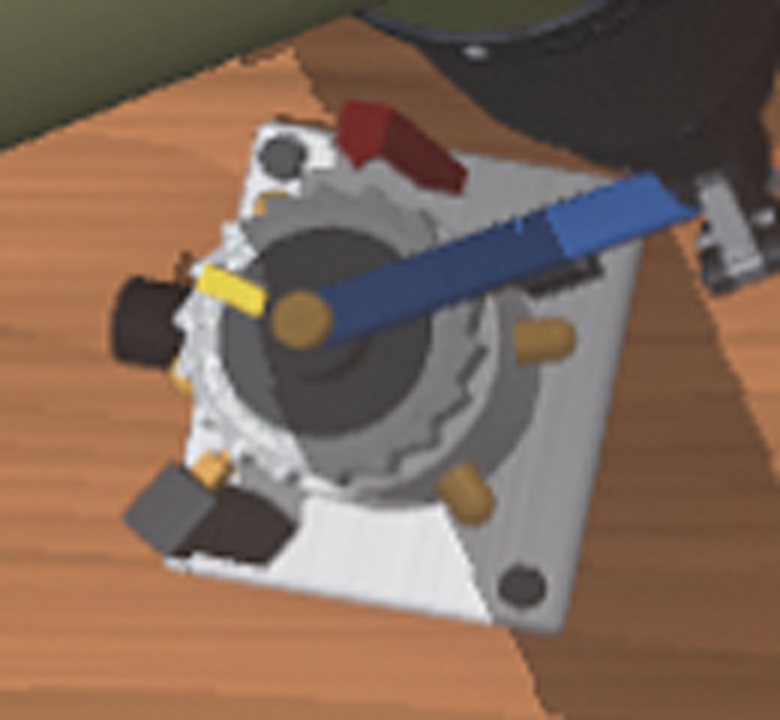

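```bash
cat >> h.py <<'E'
def mark(tag):
    f=load(tag); im=cv2.cvtColor(f['img'],cv2.COLOR_RGB2HSV).astype(int)
    m=(abs(im[...,0]-27)<5)&(im[...,1]>150)&(im[...,2]>90); m[:170]=0;m[260:]=0;m[:,:95]=0;m[:,150:]=0
    v,u=np.nonzero(m); P=np.array([atz(f,a,b,.102)[:2] for a,b in zip(u,v)])
    c=P.mean(0); d=c-C; w,V=np.linalg.eigh(np.cov((P-c).T)); a=V[:,1]*np.sign(V[:,1]@d)
    an=lambda q:np.degrees(np.arctan2(q[1],q[0]))
    print(tag,len(u),c,'r',np.hypot(*d),'ang center',an(d),'ang axis',an(a))
E
python3 - <<'E'
from h import *
mark('top0');mark('top3')
E
```

```text
top0 48 [0.56255899 0.22547396] r 0.03484757046556866 ang center 111.26927061873054 ang axis 114.23539107141055
top3 44 [0.59051599 0.22635202] r 0.036700640586829446 ang center 65.33436122960012 ang axis 64.48713883164805
```

```bash
python3 -m creep '[[0,1.31,0.06,0.0875],[0,2.61,0.23,0.175],[0,3.89,0.51,0.2625],[0,5.14,0.91,0.35],[0,6.36,1.41,0.4375],[0,7.52,2.02,0.525],[0,8.62,2.73,0.6125],[0,9.66,3.53,0.7]]'; python3 -c "
from h import *
lev()"
python3 -m creep '[[0,-1.39,0.06,-0.0925],[0,-2.76,0.26,-0.185],[0,-4.11,0.57,-0.2775],[0,-5.42,1.02,-0.37],[0,-6.69,1.58,-0.4625],[0,-7.9,2.25,-0.555],[0,-9.05,3.04,-0.6475],[0,-10.11,3.92,-0.74]]'; python3 - <<'E'
from h import *
lev()
f=grab('top','top4'); crop(f,'c8',70,150,130,120,6); mark('top4')
E
```

```text
t: 8.35
eef_pos: [0.5284, 0.0515, 0.2102]
tool_rot: [-0.969, 1.344, 0.967]
wrist_force: [5.0, -0.6, 0.5]
width: 0.276
r 0.1490 lever -108.3 tooly 161.5 F [ 5.  -0.6  0.5] w 0.27558937788153876 j [ 0.48 -0.14 -0.26  0.   -1.45 -0.8 ] t 8.35
t: 9.35
eef_pos: [0.6373, 0.056, 0.2102]
tool_rot: [-1.514, 0.981, 1.512]
wrist_force: [1.3, -5.1, 3.3]
width: 0.274
r 0.1504 lever -65.6 tooly -155.8 F [ 1.3 -5.1  3.3] w 0.27436068637053684 j [ 0.4   0.15  0.04  0.   -1.45  0.02] t 9.35
top4 40 [0.60641589 0.20979441] r 0.0354469152251996 ang center 28.280625771964427 ang axis 27.781516386068024
```

View pics/c8.png

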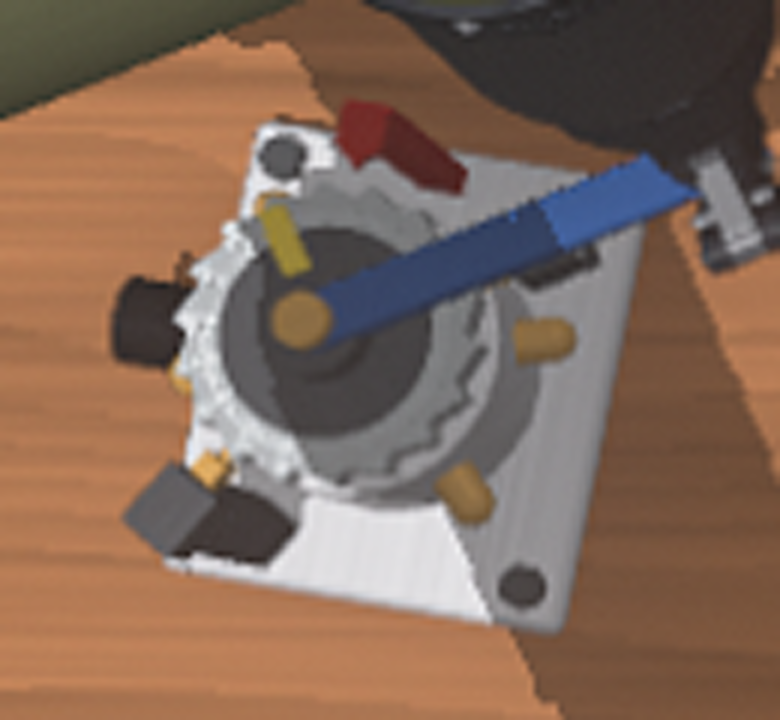

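```bash
python3 -m creep '[[0,1.29,0.06,0.0863],[0,2.57,0.22,0.1725],[0,3.84,0.5,0.2588],[0,5.07,0.88,0.345],[0,6.27,1.37,0.4313],[0,7.42,1.96,0.5175],[0,8.52,2.65,0.6038],[0,9.55,3.43,0.69]]'; python3 - <<'E'
from h import *
lev()
f=grab('side','side5'); crop(f,'c9',180,90,110,110,5)
E
```

```text
t: 10.4
eef_pos: [0.5356, 0.0493, 0.2102]
tool_rot: [-1.006, 1.325, 1.005]
wrist_force: [4.0, -1.5, 1.7]
width: 0.277
r 0.1491 lever -105.4 tooly 164.3 F [ 4.  -1.5  1.7] w 0.2767805455194238 j [ 0.47 -0.12 -0.24  0.   -1.45 -0.74] t 10.4
```

View pics/c9.png

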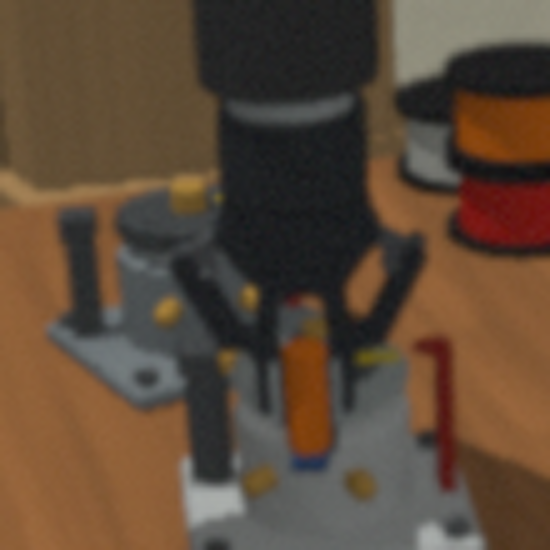

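```bash
python3 -m creep '[[0,-1.29,0.06,-0.0863],[0,-2.57,0.22,-0.1725],[0,-3.84,0.5,-0.2588],[0,-5.07,0.88,-0.345],[0,-6.27,1.37,-0.4313],[0,-7.42,1.96,-0.5175],[0,-8.52,2.65,-0.6038],[0,-9.55,3.43,-0.69]]'; python3 - <<'E'
from h import *
lev()
f=grab('top','top6'); crop(f,'c10',70,150,130,120,6); mark('top6')
E
```

```text
t: 11.45
eef_pos: [0.6375, 0.0561, 0.2102]
tool_rot: [-1.515, 0.98, 1.513]
wrist_force: [0.8, -3.2, 3.3]
width: 0.271
r 0.1504 lever -65.5 tooly -155.7 F [ 0.8 -3.2  3.3] w 0.2707152012595723 j [ 0.4   0.15  0.04  0.   -1.45  0.02] t 11.45
top6 39 [0.61035273 0.18854548] r 0.03543383859198927 ang center -7.221978576975706 ang axis -11.548896272872579
```

View pics/c10.png

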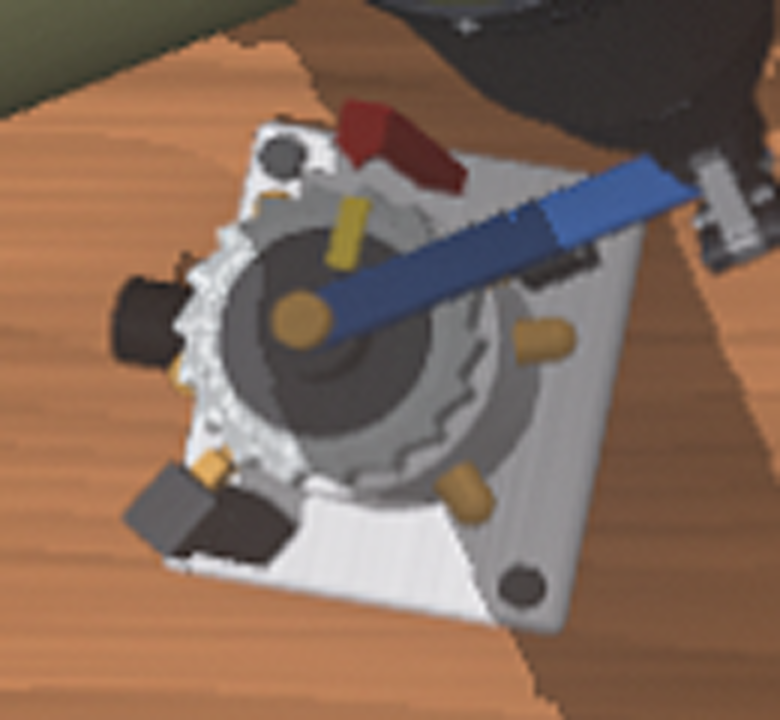

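```bash
python3 -m creep '[[0,0,0,0],[0,0,0,0],[0,0,0,0],[0,0,0,0],[0,0,0,0],[0,0,0,0],[0,0,0,0],[0,0,0,0]]' -1; python3 -m creep '[[-2,0,0,0],[-4,0,0,0],[-6,0,0,0],[-8,0,0,0],[-10,0,0,0],[-12,0,0,0],[-12,0,0,0],[-12,0,0,0]]'
python3 - <<'E'
from h import *
lev()
f=grab('top','top7'); crop(f,'c11',70,150,130,120,6); mark('top7')
f=grab('side','side7')
E
```

```text
t: 12.5
eef_pos: [0.6367, 0.0571, 0.2099]
tool_rot: [-1.512, 0.98, 1.511]
wrist_force: [-0.2, -0.0, -0.2]
width: 0.999
t: 13.5
eef_pos: [0.6366, 0.0572, 0.3292]
tool_rot: [-1.511, 0.981, 1.512]
wrist_force: [-0.5, 0.3, 0.1]
width: 1.002
r 0.1490 lever -65.7 tooly -155.9 F [-0.5  0.3  0.1] w 1.0015383625564895 j [ 0.4   0.15  0.25 -0.   -1.67  0.02] t 13.5
top7 39 [0.61035273 0.18854548] r 0.03543383859198927 ang center -7.221978576975706 ang axis -11.548896272872579
```

View pics/c11.png

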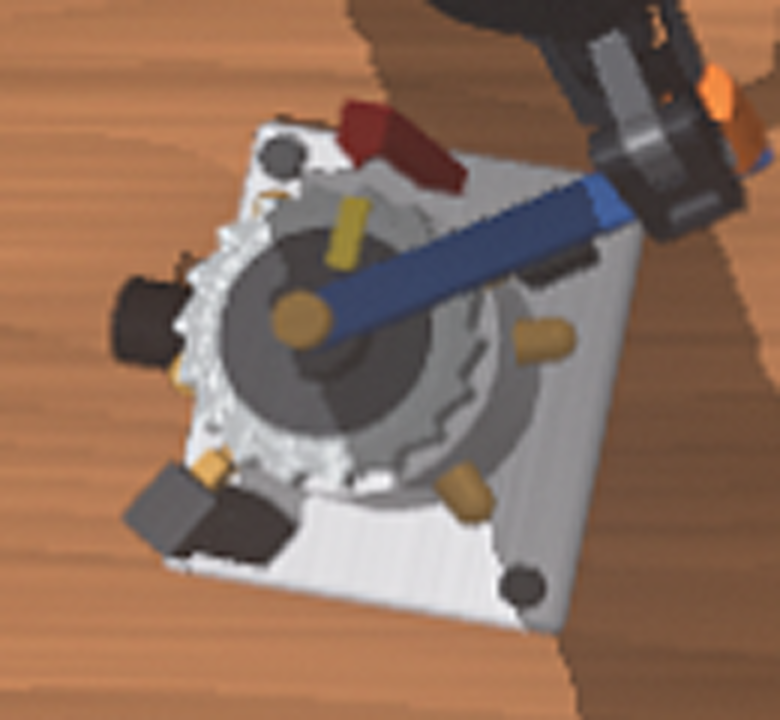

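View pics/side7.png

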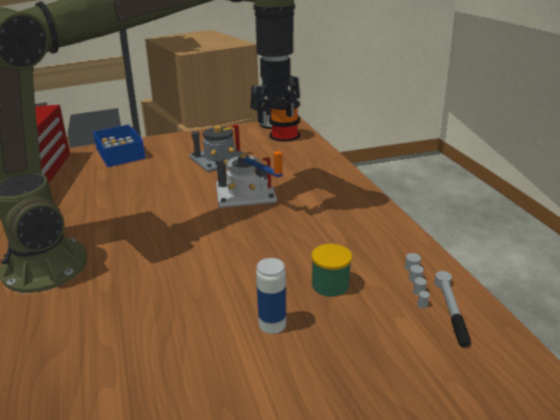

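The crop shows the mark at (347,233), in line with the pointer tip at about (357,165). The gripper is clear of the handle. In the side picture the can (271,297) and the tin (331,270) stand where they were at the start.

```bash
python3 -c "
from h import *
print(finish_job())"
```

```text
the job is handed in; nothing more can be done
None
```

The yellow mark now points at the red pointer, and I handed the job in at about 13.6 s of the 54 s. I gripped the orange handle, worked the lever through three forward strokes (the wheel turned about 46°, 37° and 36°), then let go and lifted clear.

- **Mark against pointer:** the last top picture puts the mark at -7.2° by its centre, against -8.1° measured for the pointer. The fitted direction of the stripe disagrees a little at -11.5°. It comes from only 39 pixels, and both values are within the 12° allowed. The mark read the same before and after I let go.
- **Contact:** the gripper is open and about 12 cm above where it held the handle, and the wrist force is near zero. It only gripped the handle, well above the wheel.
- **Can and tin:** both stand where they were at the start, judged by eye from the side picture rather than measured.

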